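# Rebuild the drive stack on the bench spindle

### The arm

A 7-joint arm with a two-finger parallel gripper is mounted at the origin on a cart in front of the work surface, level with it; the furniture and walls round the work are solid. World frame = base frame: x ahead of the robot, y to its left, z up, the work surface at z = 0. Lengths are in mm, angles in rad, forces in N, time in s.
With the tool pointing down it reaches from about 400 to 850 mm from the base axis. Payload 6.9 kg.
Tool frame: the origin (TCP) lies midway between the tips of the shut fingers; the grasp point (between the pads) lies 19 mm behind it; z points along the fingers, y is the direction in which the jaws open and shut (so a half turn about z gives the same grasp; the last joint's range is limited). The gripper opens to 85 mm and grips with 20 to 120 N. Pads are 22 mm wide; open, the fingers measure 114 mm over their backs; the gripper's body (76 mm by 85 mm) begins 54 mm behind the grasp point. The pads swing forward as they close: fully open they stand 13 mm farther back than shut.
Start: joints at [-1.099, 0.507, -0.238, 1.5, 0.126, 1.149, -0.155], TCP at [224.161, 583.406, 231.275] pointing down, gripper open.
Joint ranges: [-3.08, 3.08], [-0.24, 2.05], [-1.43, 1.35], [0, 2.5], [-1.52, 4.66], [0.17, 1.96], [-2.89, 2.89]. Speed limits (rad/s): [2.39, 2.39, 3.14, 3.14, 3.14, 3.14, 3.14].

### API

Orientations are given as a unit quaternion [x, y, z, w].
In Python, from station import robot, cams gives the robot as it stands.
- The arm moves only by the tool apply_moves, never from a script. Its argument "deltas" is a list of rows, each an object with "dp": the shift along the world's x, y, z in m, a list of three; "spin": the turn about the world's z in rad. A call has exactly 5 rows; each row shifts and turns the pose as measured when the row begins; what a row does not reach is not made up. A row lasts 1/12 s, in which the tool goes at most 41.7 mm and 7.16 degrees, less where a joint would pass 70% of its speed; a pose out of reach is approached as far as the arm can. A call with a gripper value outside its range is refused whole. "fingers" is the finger opening in m, from 0 to 0.0854, set as the call begins (left out, the last holds). The fingers move at their own pace and stop on an object; "force" is the grip in N (left out, the last holds). Time passes only in rows, so rows that do not move let the fingers close, or fill a call up. It gives the time, the measured TCP pose, the force and the opening at its end, in the units of the state.
- robot.observe(): the state, without advancing time (a new reading comes with each control period).
- cams.capture(name): name is "scene" or "top" or "wrist"; returns a dict with "img" (420x560x3 uint8, red, green, blue), "camera_matrix" (3x3 intrinsics, pixels), "dist" ([k1, k2, p1, p2, k3] as OpenCV has them; the pictures are not rectified), "cam_to_world" (4x4, takes a point from camera to world coordinates); the wrist camera has in their place "hand_eye" (4x4, takes a point from camera to tool coordinates, whose origin is the TCP and whose axes are the flange's). Camera axes: x right, y down, z forward; pixel columns grow to the right and rows downward; lengths in mm; the calibration is good to about 2 mm. A picture is of the moment at which its call begins: read the wrist's pose just before it. There is no depth.
- robot.hand_in(): hands the job in, once; it reports no verdict.
The state is a dict: "time": time; "joint_positions": joint angles; "qd": joint speeds; "joint_torque": joint torques, N m; "position": TCP position; "eef_rot": TCP orientation; "contact_force": force on the tool from outside, world axes, zero at the start; "ft_torque": the same for the moment, N m; "opening": finger opening in mm.
Only numpy, scipy, OpenCV 4.12 (cv2) and the standard library are available. Lean on these libraries where they do the work, as an engineer would, in place of code of your own. Each camera call takes 0.05 s, during which the arm holds its last target. There are 200 camera calls.

### The job

Rebuild the stack on the spindle's post: first the steel toothed collar, teeth down, then the brass spacer, then the black knurled collar on top, each lying flat and fully home on what is below it. The toothed collar has to be turned until its slots drop over the driving teeth at the foot of the post, so that it sits right down on the rotor flange; do not force it. Let go of everything at the end and leave the other things on the worktop where they are.

Things in the scene. Friction and masses are not known exactly. Their poses are not given: they have to be found in the camera images.
- spindle_unit: Fixed bench spindle: grey base plate 96 (x) x 86 (y) x 12 mm with a round housing 60 mm across up to 35 mm height, on it a dark rotor flange 50 mm across whose flat top is 45 mm above the worktop. Origin: centre of the underside, z up. The rotor (flange, teeth, post) turns with a stiff drag of 0.3 N m and stays where left; its angle differs every time and is not reported, nor given by this yaw.
- seat (a point): Point on the spindle axis at the flange's flat top, z up along the post. Four dark driving teeth stand on the flange, 90 degrees apart, each 6 mm wide and 6 mm tall, 10.5 to 20.5 mm from the axis; their angle is not reported. A collar rubbing on them with up to 10 N does not turn the rotor; once they have caught in its slots the rotor turns along.
- post_tip (a point): Tip of the steel post, on the axis, 58 mm above the seat. The post is 16 mm across up to 48 mm above the seat, then tapers to 8 mm at the tip.
- toothed_collar: Loose steel collar, 42 mm outside, 18.5 mm bore, 22 mm tall, about 0.12 kg, teeth down. Its lowest 7 mm has four open slots 10 mm wide, centred on its own +x, +y, -x, -y; above it is a plain ring. Origin: centre of underside, z up. On top of the driving teeth its underside is 6 mm above the seat; home it is level with the seat. It fits within 0.1 rad. Over 100 N between it and the spindle is forcing.
- brass_spacer: Plain brass ring, 32 mm outside, 18.5 mm bore, 16 mm tall, loose, lying flat; about 0.06 kg. Origin: centre of its underside, z up. Home: underside 22 mm above the seat.
- black_collar: Black knurled ring with a thin steel circle on its upper face, 40 mm outside, 18.5 mm bore, 14 mm tall, loose, lying flat; about 0.07 kg. Origin: centre of its underside, z up. Home: underside 38 mm above the seat.
- big_cap: Bystander, not to be moved: blue round capacitor standing upright, 25 across, 44 tall (mm).
- spanner_8: Bystander, not to be moved: small steel open-ended spanner, 124 x 21 x 6, lying flat (mm).
- pliers_blue: Bystander, not to be moved: blue-handled pliers, 146 x 49 x 12, lying flat (mm).
- battery_9v: Bystander, not to be moved: block battery, black and tan, 49 x 27 x 18, lying (mm).
- marker: Bystander, not to be moved: white marker pen with red cap, 128 x 12 x 12, lying (mm).
There are look-alikes about, which are no part of the job. Of the things that look like the toothed_collar, the smaller one is meant.

How it is judged (in metres and radians):
On the way, in this order (a step that is already met when the one before it is completed fails the run):
1. The toothed collar is fully home on the rotor flange, its slots over the driving teeth (z of toothed_collar in the frame of seat between -0.002 and 0.002 m and horizontal distance between toothed_collar and seat below 0.004 m and angle between toothed_collar's own z axis and vertical below 0.08 rad), for 0.2 s.
2. The brass spacer is home on the toothed collar (all of step 1 and z of brass_spacer in the frame of seat between 0.0195 and 0.0245 m and horizontal distance between brass_spacer and seat below 0.004 m and angle between brass_spacer's own z axis and vertical below 0.08 rad), for 0.2 s.
3. The black collar is home on the brass spacer (all of step 2 and z of black_collar in the frame of seat between 0.035 and 0.041 m and horizontal distance between black_collar and seat below 0.004 m and angle between black_collar's own z axis and vertical below 0.08 rad), for 0.2 s.
At the end, for the whole second after the job is handed in: On the post from the bottom: toothed collar, underside within 2 mm of the seat; brass spacer, 19.5 to 24.5 mm above the seat; black collar, 35 to 41 mm above it; each within 4 mm of the axis, tilted under 0.08 rad, at rest (under 0.02 m/s) and released (all of step 3 and contact force between the fingers and toothed_collar below 0.1 N and contact force between the fingers and brass_spacer below 0.1 N and contact force between the fingers and black_collar below 0.1 N and linear speed of each of toothed_collar, brass_spacer, black_collar below 0.02 m/s); the robot touches nothing.
It fails at once if The toothed collar is forced: pressed on the spindle with more than 100 N (contact force between toothed_collar and spindle_unit above 100 N).
It fails at once if Another thing on the worktop is shifted by more than 30 mm (distance of any of big_cap, spanner_8, pliers_blue, battery_9v, marker from where it was at the start of the episode above 0.03 m).
It also fails if it takes over 72 s, if anything falls off the work surface, if the arm or the gripper's body presses on something with over 40 N, if the wrist force passes 120 N, or if a joint passes its speed limit or range.

## Working session

There is one attempt and no reset: what is moved stays moved. The work goes in short steps, Python scripts to look and compute and a tool call to move; the robot and the scene stay as the last step left them, time stands still between calls to the robot, and variables do not carry over. Pictures are saved under pics/ and viewed, about 8 in all and at most 12, crops included, and the job is handed in when it is done.

Besides the shell and the picture viewer there is one more tool, called after ">>>" by a JSON object that holds its "method" and its "body". apply_moves: Moves the arm, as the interface text tells. Its arguments: {"type":"object","properties":{"deltas":{"type":"array"},"fingers":{"type":"number"},"force":{"type":"number"}},"required":["deltas"]}

```bash
ls; mkdir -p pics
cat > h.py <<'E'
import numpy as np, cv2, json, pickle
from station import robot, cams
from scipy.spatial.transform import Rotation as R
def cap(name,tag):
    s=robot.observe(); c=cams.capture(name)
    if name=="wrist":
        T=np.eye(4); T[:3,:3]=R.from_quat(s["eef_rot"]).as_matrix(); T[:3,3]=s["position"]
        c["cam_to_world"]=T@np.array(c["hand_eye"])
    c={k:np.array(v) for k,v in c.items()}
    pickle.dump(c,open(f"pics/{tag}.pkl","wb")); cv2.imwrite(f"pics/{tag}.png",c["img"][:,:,::-1]); return c
def load(tag): return pickle.load(open(f"pics/{tag}.pkl","rb"))
def ray(c,uv):
    p=cv2.undistortPoints(np.array([[uv]],float),c["camera_matrix"],c["dist"])[0,0]
    M=c["cam_to_world"]; d=M[:3,:3]@np.array([p[0],p[1],1]); return M[:3,3],d/np.linalg.norm(d)
def atz(c,uv,z):
    o,d=ray(c,uv); return o+d*(z-o[2])/d[2]
def proj(c,P):
    W=np.linalg.inv(c["cam_to_world"]); r,_=cv2.Rodrigues(W[:3,:3])
    return cv2.projectPoints(np.array(P,float).reshape(-1,1,3),r,W[:3,3],c["camera_matrix"],c["dist"])[0].reshape(-1,2)
def tri(obs):
    A=np.zeros((3,3));b=np.zeros(3)
    for c,uv in obs:
        o,d=ray(c,uv);Q=np.eye(3)-np.outer(d,d);A+=Q;b+=Q@o
    return np.linalg.solve(A,b)
def circ(P,r,z0,n=24):
    a=np.linspace(0,2*np.pi,n,endpoint=False); return np.c_[P[0]+r*np.cos(a),P[1]+r*np.sin(a),np.full(n,z0)]
E
python3 - <<'E'
from h import *
a=cap("scene","s0");b=cap("top","t0");w=cap("wrist","w0")
im=np.hstack([a["img"],b["img"]])[:,:,::-1]
for c in(a,b,w):print(c["cam_to_world"].round(2).tolist(),c["camera_matrix"].round(1).tolist(),c["dist"])
s=robot.observe();print(s["position"],s["eef_rot"],s["time"],s["contact_force"],s["opening"])
E
```

```text
pics
[[0.65, -0.36, 0.67, -457.12], [-0.76, -0.31, 0.58, -844.19], [-0.0, -0.88, -0.47, 770.22], [0.0, 0.0, 0.0, 1.0]] [[478.5, 0.0, 281.0], [0.0, 478.5, 206.6], [0.0, 0.0, 1.0]] [-0.12798706  0.          0.          0.          0.        ]
[[-0.0, -0.98, 0.2, 281.16], [-1.0, 0.0, -0.02, -19.82], [0.02, -0.2, -0.98, 1160.48], [0.0, 0.0, 0.0, 1.0]] [[441.2, 0.0, 276.8], [0.0, 441.2, 218.0], [0.0, 0.0, 1.0]] [0.01712182 0.         0.         0.         0.        ]
[[0.36, 0.88, 0.3, 147.33], [0.93, -0.34, -0.12, 613.04], [-0.0, 0.32, -0.95, 373.85], [0.0, 0.0, 0.0, 1.0]] [[311.8, 0.0, 280.4], [0.0, 311.8, 205.8], [0.0, 0.0, 1.0]] [-0.01722839  0.          0.          0.          0.        ]
[224.05634892 583.03841401 230.63827833] [ 1.82369569e-01  9.83229814e-01 -6.75766465e-04 -1.27582404e-04] 0.15 [ 0.07814292 -0.5038648   0.49138512] 85.45904972784533
```

View pics/t0.png

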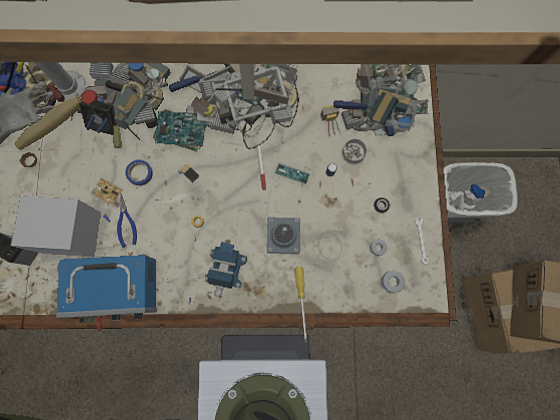

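View pics/s0.png

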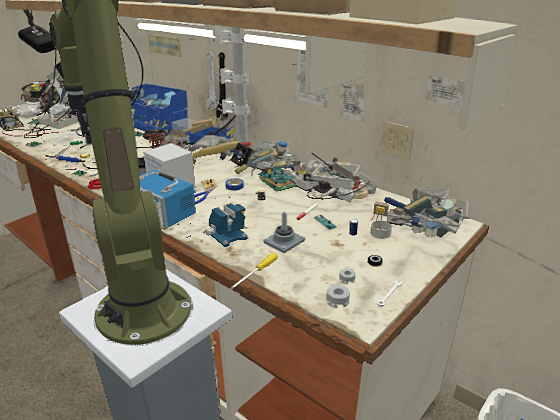

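Top view: spindle (283,235). Toothed look-alikes at (378,247) and (393,282): the former is smaller and fits. Brass-coloured ring at (197,222). Black ring at (381,205). Other rings at (28,159) brown and (139,172) blue. I'll confirm this with an enlarged crop.

Run:
```python
from h import *
a=load("s0");b=load("t0")
def crop(c,u,v,h=35): return cv2.resize(c["img"][v-h:v+h,u-h:u+h,::-1],(266,266),interpolation=cv2.INTER_CUBIC)
br=proj(a,atz(b,(197,222),8))[0].round().astype(int);bk=proj(a,atz(b,(381,205),7))[0];br2=proj(a,atz(b,(28,159),7))[0]
print(br,bk,br2)
cv2.imwrite("pics/c1.png",np.vstack([np.hstack([crop(b,385,262),crop(b,197,222),crop(b,381,205)]),np.hstack([crop(a,343,285),crop(a,*br),crop(a,375,260)])]))
for n,p in dict(sm=(378,247),lg=(393,282),br=(197,222),bk=(381,205),sp=(284,232),brown=(28,159)).items(): print(n,atz(b,p,20).round(0))
```

```text
[239 212] [374.81848054 261.11724163] [190.74700649 161.94560512]
sm [ 434. -304.   20.]
lg [ 344. -338.   20.]
br [502. 170.  20.]
bk [ 547. -317.   20.]
sp [475. -58.  20.]
brown [674. 624.  20.]
```

View pics/c1.png

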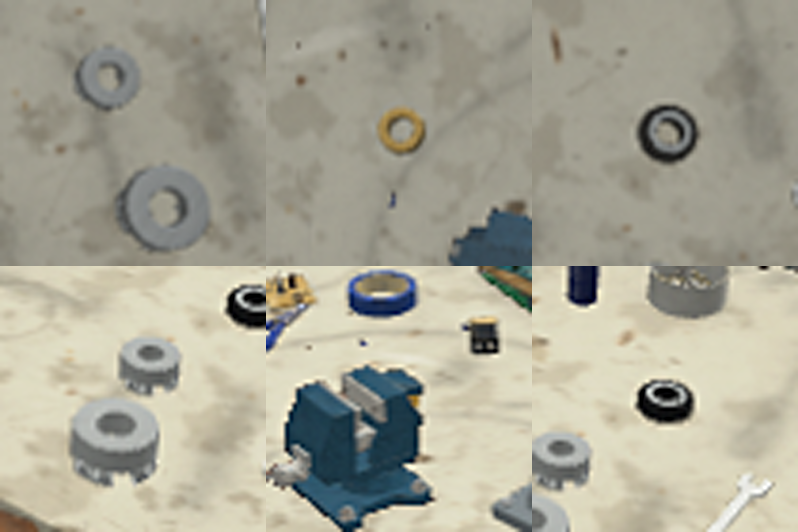

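>>> {"method": "apply_moves", "body": {"deltas": [{"dp": [0, 0, 0.036], "spin": 0}, {"dp": [0, 0, 0.036], "spin": 0}, {"dp": [0.02, -0.01, 0.03], "spin": 0}, {"dp": [0.03, -0.02, 0], "spin": 0}, {"dp": [0.03, -0.02, 0], "spin": 0}], "fingers": 0.0854, "force": 30}}

```text
time: 0.57
position: [295.1, 534.3, 332.9]
eef_rot: [0.174, 0.985, -0.004, -0.004]
contact_force: [1.4, -0.4, -0.6]
opening: 85.2
```

>>> {"method": "apply_moves", "body": {"deltas": [{"dp": [0.025, -0.03, 0], "spin": 0}, {"dp": [0.025, -0.03, 0], "spin": 0}, {"dp": [0.025, -0.03, 0], "spin": 0}, {"dp": [0.025, -0.03, 0], "spin": 0}, {"dp": [0.025, -0.03, 0], "spin": 0}]}}

```text
time: 0.98
position: [424.1, 379.8, 332.7]
eef_rot: [0.172, 0.985, -0.003, -0.004]
contact_force: [0.3, 0.9, 0.1]
opening: 85.4
```

>>> {"method": "apply_moves", "body": {"deltas": [{"dp": [0.02, -0.036, 0], "spin": 0}, {"dp": [0.02, -0.036, 0], "spin": 0}, {"dp": [0.012, -0.036, -0.014], "spin": 0}, {"dp": [0.01, -0.036, -0.016], "spin": 0}, {"dp": [0.008, -0.036, -0.016], "spin": 0}]}}

```text
time: 1.4
position: [498.8, 195.1, 287.6]
eef_rot: [0.173, 0.985, -0.002, -0.002]
contact_force: [1.5, 0.1, -0.3]
opening: 85.5
```

>>> {"method": "apply_moves", "body": {"deltas": [{"dp": [0.005, -0.02, -0.03], "spin": 0}, {"dp": [0, -0.01, -0.03], "spin": 0}, {"dp": [0, 0, -0.02], "spin": 0}, {"dp": [0, 0, 0], "spin": 0}, {"dp": [0, 0, 0], "spin": 0}]}}

```text
time: 1.82
position: [504.8, 149.1, 202.3]
eef_rot: [0.181, 0.983, -0.005, -0.002]
contact_force: [-0.6, -0.0, 0.3]
opening: 85.1
```

```bash
python3 -c "
from h import *
cap('wrist','wb1')"
```

>>> {"method": "apply_moves", "body": {"deltas": [{"dp": [-0.005, -0.04, 0.005], "spin": 0}, {"dp": [-0.005, -0.04, 0.005], "spin": 0}, {"dp": [-0.005, -0.04, 0], "spin": 0}, {"dp": [0, -0.04, 0], "spin": 0}, {"dp": [0, -0.03, 0], "spin": 0}]}}

```text
time: 2.28
position: [492.3, -31.0, 220.0]
eef_rot: [0.168, 0.986, -0.0, 0.003]
contact_force: [0.8, 0.9, 0.4]
opening: 85.2
```

>>> {"method": "apply_moves", "body": {"deltas": [{"dp": [0, -0.01, 0], "spin": 0}, {"dp": [0, 0, 0], "spin": 0}, {"dp": [0, 0, 0], "spin": 0}, {"dp": [0, 0, 0], "spin": 0}, {"dp": [0, 0, 0], "spin": 0}]}}

```text
time: 2.7
position: [495.7, -44.3, 226.8]
eef_rot: [0.17, 0.985, -0.0, 0.008]
contact_force: [-0.4, -1.3, -0.0]
opening: 85.6
```

```bash
python3 -c "
from h import *
cap('wrist','ws1')
a=load('wb1')['img'];b=load('ws1')['img']
cv2.imwrite('pics/v1.png',cv2.resize(np.hstack([a,b])[:,:,::-1],(800,300),interpolation=cv2.INTER_AREA))
s=robot.observe();print(s['position'],s['eef_rot'],s['time'])"
```

```text
[495.729227   -43.91530236 226.79630428] [ 1.69840725e-01  9.85436564e-01 -6.02262739e-05  8.30078063e-03] 2.75
```

View pics/v1.png

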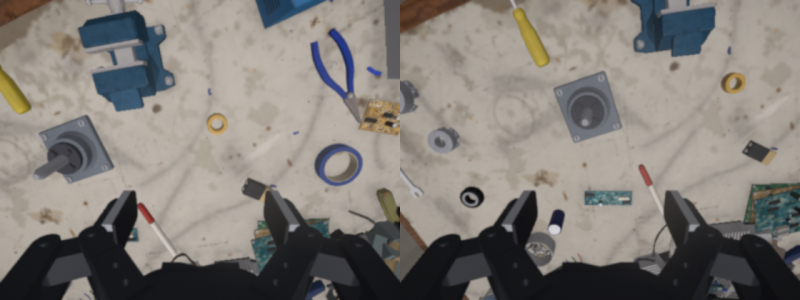

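Run:
```python
from h import *
b=load("t0");w=load("ws1");wb=load("wb1")
for n,p,q,c in [("sm",(379,246),(57,195),w),("bk",(381,205),(99,276),w),("br",(197,221),(466,116),w),("br",(197,221),(304,172),wb),("brw",None,None,None)]:
    print(n, tri([(b,p),(c,q)]) if p else tri([(wb,(304,172)),(w,(466,116))]))
M=w["cam_to_world"];print(M[:3,3],M[:3,2],M[:3,1]); print(proj(w,[495.7,-44,20]))
```

```text
sm [ 434.85181841 -307.07876905   14.97509992]
bk [ 548.67476882 -319.46283502   11.88368885]
br [505.89133703 171.20181122  11.53110893]
br [508.71147191 173.64059572  -3.39687634]
brw [506.67180097 173.78334897   6.55601428]
[415.81350871 -15.96063339 368.80347538] [ 0.31762169 -0.11245478 -0.94152556] [ 0.88677439 -0.31638924  0.33694068]
[[280.56259356 172.74510189]]
```

>>> {"method": "apply_moves", "body": {"deltas": [{"dp": [-0.01, -0.04, 0], "spin": 0}, {"dp": [-0.01, -0.04, 0], "spin": 0}, {"dp": [-0.01, -0.04, 0], "spin": 0}, {"dp": [-0.01, -0.04, -0.01], "spin": 0}, {"dp": [-0.01, -0.04, -0.01], "spin": 0}]}}

```text
time: 3.17
position: [451.2, -230.8, 208.7]
eef_rot: [0.152, 0.988, 0.004, 0.012]
contact_force: [2.4, -0.5, -0.3]
opening: 85.6
```

>>> {"method": "apply_moves", "body": {"deltas": [{"dp": [-0.01, -0.035, -0.02], "spin": 0}, {"dp": [0, -0.02, -0.02], "spin": 0}, {"dp": [0, 0, -0.02], "spin": 0}, {"dp": [0, 0, 0], "spin": 0}, {"dp": [0, 0, 0], "spin": 0}]}}

```text
time: 3.58
position: [439.5, -293.9, 145.9]
eef_rot: [0.154, 0.988, 0.002, 0.012]
contact_force: [0.9, 0.1, 0.7]
opening: 85.8
```

```bash
python3 -c "
from h import *
b=cap('wrist','wc1')['img']
cv2.imwrite('pics/v2.png',b[:,:,::-1])
s=robot.observe();print(s['position'],s['eef_rot'],s['time'],s['joint_positions'])"
```

```text
[ 439.58194151 -293.10292641  145.91192009] [0.15338659 0.98809476 0.00258404 0.01160235] 3.6333 [ 0.53925334  0.43582278  0.01709891  1.89427512 -0.02953258  0.79241457
  1.83800489]
```

View pics/v2.png

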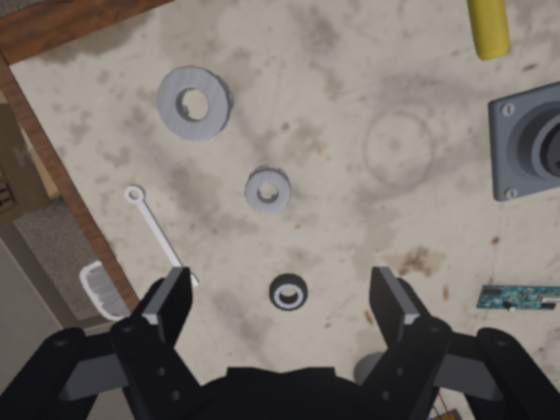

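>>> {"method": "apply_moves", "body": {"deltas": [{"dp": [-0.03, 0.006, -0.01], "spin": 0}, {"dp": [-0.03, 0.006, -0.015], "spin": 0}, {"dp": [-0.03, 0.006, -0.02], "spin": 0}, {"dp": [-0.014, 0.003, -0.02], "spin": 0}, {"dp": [0, 0, 0], "spin": 0}]}}

```text
time: 4.05
position: [341.3, -265.8, 85.9]
eef_rot: [0.145, 0.989, 0.002, 0.018]
contact_force: [-0.5, -0.5, 0.1]
opening: 85.8
```

```bash
python3 -c "
from h import *
w=cap('wrist','wc2')
s=robot.observe();print(s['position'],s['eef_rot'],s['time'])
cs=[]
p=proj(w,[435,-306,11])[0].round().astype(int);print(p)
def crop(c,u,v,h):
    u=max(u,h);v=max(v,h);im=cv2.getRectSubPix(np.ascontiguousarray(c['img'][:,:,::-1]),(2*h,2*h),(float(u),float(v)));return cv2.resize(im,(400,300) if 0 else (395,395),interpolation=cv2.INTER_CUBIC)
cv2.imwrite('pics/v3.png',np.hstack([crop(w,*p,45),crop(load('ws1'),262,146,55)]))
"
```

```text
[ 343.33156309 -266.50380636   87.3403671 ] [0.14512264 0.98922228 0.00116982 0.01942501] 4.1
[266 322]
```

View pics/v3.png

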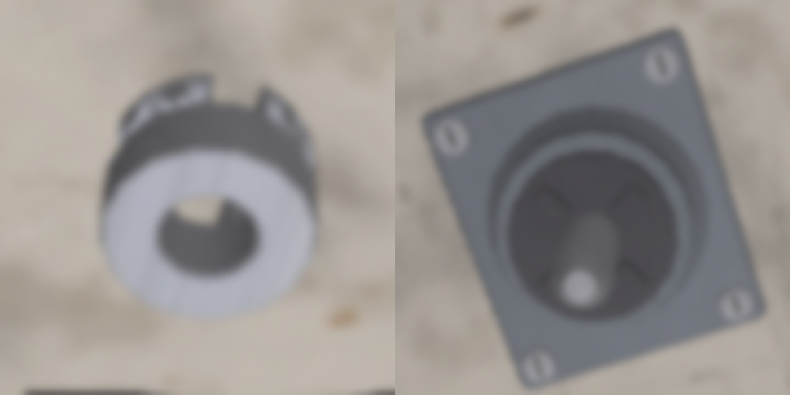

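Run:
```python
from h import *
from scipy.optimize import least_squares
w=load("wc2"); k=90/395
f=lambda x,y:(266-45+x*k,322-45+y*k)   # crop->px (approx .5)
top=[f(*p) for p in [(102,238),(317,236),(208,318),(128,185),(290,185),(140,295),(280,293)]]
P=np.array([atz(w,p,22)[:2] for p in top])
r=least_squares(lambda q:np.hypot(*(P-q).T)-21,[435,-306]);c=r.x;print(c,r.fun.round(1))
for p,z in [((212,73),0),((259,86),0),((212,103),7),((258,110),7)]:
    g=atz(w,f(*p),z)[:2]-c;print(z,np.hypot(*g).round(1),np.arctan2(g[1],g[0]).round(3))
print("tri",tri([(w,f(209,233)),(load("t0"),(379,246))]),tri([(w,f(209,233)),(load("wc1"),(268,191))]))
s=robot.observe();print(s["position"],s["eef_rot"],R.from_quat(s["eef_rot"]).as_matrix().round(3).tolist())
```

```text
[ 435.03838623 -303.67669479] [-0.7 -0.6 -0.5 -2.  -1.8 -1.1 -1.4]
0 20.4 2.839
0 19.8 2.345
7 18.6 2.829
7 19.3 2.347
tri [ 437.10133935 -305.48323753   19.25680861] [ 433.09921275 -302.76059688   23.78472756]
[ 343.33156309 -266.50380636   87.3403671 ] [0.14512264 0.98922228 0.00116982 0.01942501] [[-0.957, 0.287, 0.039], [0.287, 0.958, -0.003], [-0.038, 0.008, -0.999]]
```

>>> {"method": "apply_moves", "body": {"deltas": [{"dp": [0.03, -0.012, 0], "spin": 0}, {"dp": [0.03, -0.012, 0], "spin": 0}, {"dp": [0.02, -0.008, 0], "spin": 0}, {"dp": [0.008, -0.004, 0], "spin": 0}, {"dp": [0, 0, 0], "spin": 0}]}}

```text
time: 4.52
position: [446.5, -301.8, 97.4]
eef_rot: [0.141, 0.99, -0.0, 0.026]
contact_force: [0.3, -0.4, 0.0]
opening: 85.6
```

```bash
python3 -c "
from h import *
w=cap('wrist','wc3')
s=robot.observe();print(s['position'],R.from_quat(s['eef_rot']).as_matrix().round(3).tolist())
print(proj(w,[435,-304,22]))
g=cv2.resize(w['img'][:,:,::-1],(560,420));cv2.imwrite('pics/x.png',g)
p=proj(w,[435,-304,22])[0]
# silhouette fit of top disc by hough
im=cv2.cvtColor(w['img'],cv2.COLOR_RGB2GRAY)
x,y=p.astype(int);sub=cv2.resize(im[y-60:y+60,x-60:x+60],None,fx=4,fy=4,interpolation=cv2.INTER_CUBIC)
c=cv2.HoughCircles(sub,cv2.HOUGH_GRADIENT,1,400,param1=60,param2=25,minRadius=90,maxRadius=160)
print(c, None if c is None else [atz(w,(x-60+a/4,y-60+b/4),22) for a,b,_ in c[0][:1]])
"
```

```text
[ 446.08116288 -301.31991242   97.44476801] [[-0.959, 0.278, 0.052], [0.278, 0.96, -0.008], [-0.052, 0.007, -0.999]]
[[272.57415057 198.04585593]]
None None
```

>>> {"method": "apply_moves", "body": {"deltas": [{"dp": [-0.003, 0, -0.005], "spin": 0}, {"dp": [-0.003, 0, -0.005], "spin": 0}, {"dp": [-0.003, 0, -0.005], "spin": 0}, {"dp": [-0.002, 0, -0.005], "spin": 0}, {"dp": [0, 0, -0.005], "spin": 0}]}}

```text
time: 4.98
position: [433.8, -299.5, 73.6]
eef_rot: [0.139, 0.99, -0.0, 0.027]
contact_force: [0.1, -0.6, -0.3]
opening: 85.3
```

```bash
python3 -c "
from h import *
s=robot.observe();print(s['position'],R.from_quat(s['eef_rot']).as_matrix().round(3).tolist(),s['qd'])"
```

```text
[ 433.84153908 -299.50762043   73.58255434] [[-0.96, 0.276, 0.054], [0.276, 0.961, -0.008], [-0.054, 0.007, -0.998]] [ 0.00982449  0.09690772 -0.00808563  0.07722503 -0.00591881 -0.16648245
  0.00240584]
```

>>> {"method": "apply_moves", "body": {"deltas": [{"dp": [0.001, -0.002, -0.012], "spin": 0}, {"dp": [0.001, -0.002, -0.012], "spin": 0}, {"dp": [0, 0, -0.012], "spin": 0}, {"dp": [0, 0, -0.009], "spin": 0}, {"dp": [0, 0, -0.005], "spin": 0}]}}

```text
time: 5.4
position: [432.4, -303.5, 19.8]
eef_rot: [0.141, 0.99, -0.0, 0.026]
contact_force: [-0.8, -0.3, -0.7]
opening: 85.1
```

>>> {"method": "apply_moves", "body": {"deltas": [{"dp": [0.002, 0, -0.005], "spin": 0}, {"dp": [0.002, 0, -0.005], "spin": 0}, {"dp": [0, 0, -0.004], "spin": 0}, {"dp": [0, 0, 0], "spin": 0}, {"dp": [0, 0, 0], "spin": 0}]}}

```text
time: 5.82
position: [435.9, -303.0, 3.3]
eef_rot: [0.141, 0.99, 0.0, 0.025]
contact_force: [-0.6, 0.0, -0.7]
opening: 85.3
```

>>> {"method": "apply_moves", "body": {"deltas": [{"dp": [0, 0, 0], "spin": 0}, {"dp": [0, 0, 0], "spin": 0}, {"dp": [0, 0, 0], "spin": 0}, {"dp": [0, 0, 0], "spin": 0}, {"dp": [0, 0, 0], "spin": 0}], "fingers": 0.03, "force": 30}}

```text
time: 6.23
position: [436.5, -303.4, 4.8]
eef_rot: [0.141, 0.99, -0.0, 0.026]
contact_force: [0.3, -0.1, -2.0]
opening: 41.1
```

>>> {"method": "apply_moves", "body": {"deltas": [{"dp": [0, 0, 0], "spin": 0}, {"dp": [0, 0, 0], "spin": 0}, {"dp": [0, 0, 0], "spin": 0}, {"dp": [0, 0, 0], "spin": 0}, {"dp": [0, 0, 0], "spin": 0}]}}

```text
time: 6.65
position: [436.4, -303.3, 4.9]
eef_rot: [0.141, 0.99, -0.0, 0.026]
contact_force: [0.4, 0.6, -1.3]
opening: 41.1
```

>>> {"method": "apply_moves", "body": {"deltas": [{"dp": [0, 0, 0.02], "spin": 0}, {"dp": [0, 0, 0.03], "spin": 0}, {"dp": [0, 0, 0.03], "spin": 0}, {"dp": [0, 0, 0.03], "spin": 0}, {"dp": [0.01, 0.01, 0.015], "spin": 0}]}}

```text
time: 7.07
position: [440.6, -292.9, 129.6]
eef_rot: [0.143, 0.99, 0.002, 0.02]
contact_force: [1.3, -0.2, -1.9]
opening: 41.2
```

>>> {"method": "apply_moves", "body": {"deltas": [{"dp": [0.02, 0.03, 0], "spin": 0}, {"dp": [0.02, 0.035, 0], "spin": 0}, {"dp": [0.02, 0.035, 0], "spin": 0}, {"dp": [0.02, 0.035, 0], "spin": 0}, {"dp": [0.015, 0.03, 0], "spin": 0}]}}

```text
time: 7.48
position: [537.7, -131.4, 136.2]
eef_rot: [0.152, 0.988, -0.002, 0.025]
contact_force: [-0.2, -0.6, -1.7]
opening: 41.2
```

>>> {"method": "apply_moves", "body": {"deltas": [{"dp": [0.007, 0.02, 0], "spin": 0}, {"dp": [0, 0.01, 0], "spin": 0}, {"dp": [0, 0, 0], "spin": 0}, {"dp": [0, 0, 0], "spin": 0}, {"dp": [0, 0, 0], "spin": 0}]}}

```text
time: 7.9
position: [546.9, -91.1, 135.5]
eef_rot: [0.145, 0.989, -0.0, 0.025]
contact_force: [0.2, 0.4, -1.0]
opening: 41.2
```

```bash
python3 -c "
from h import *
w=cap('wrist','wt1')
s=robot.observe();print(s['position'],R.from_quat(s['eef_rot']).as_matrix().round(3).tolist(),s['contact_force'],s['opening'],s['joint_positions'])
p=proj(w,[475,-58,45])[0];print(p)
im=np.ascontiguousarray(w['img'][:,:,::-1])
h=60;c=cv2.getRectSubPix(im,(2*h,2*h),tuple(map(float,p)));c=cv2.resize(c,(600,600),interpolation=cv2.INTER_CUBIC)
c=(255*(c/255.)**0.45).astype(np.uint8)
cv2.imwrite('pics/v4.png',c)
"
```

```text
[546.79652941 -91.86620162 135.54607957] [[-0.956, 0.288, 0.05], [0.288, 0.957, -0.008], [-0.05, 0.007, -0.999]] [-0.06225586 -1.03218023 -2.07887854] 41.32895637153736 [ 0.10202699  0.46888533  0.02787536  1.87034909 -0.01585107  0.75208291
  1.41584536]
[295.46614626  99.43212442]
```

View pics/v4.png

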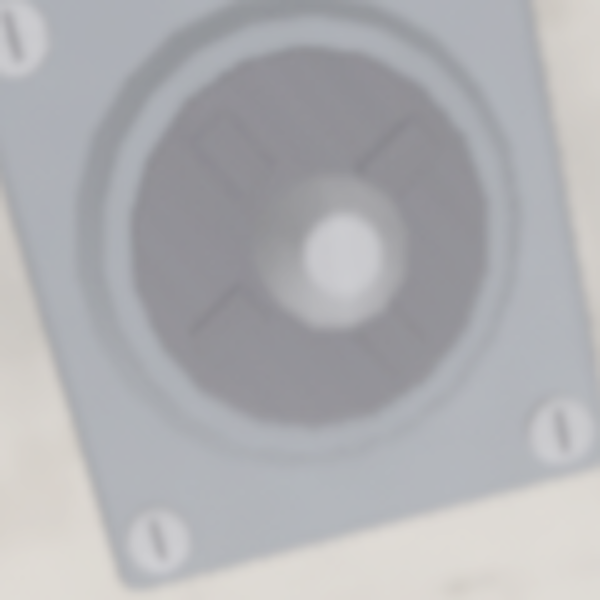

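Run:
```python
from h import *
from scipy.optimize import least_squares
w=load("wt1");p0=proj(w,[475,-58,45])[0]
f=lambda q:p0-60+np.array(q)/5+ -0.4
P=np.array([atz(w,f(q),45)[:2] for q in [(132,235),(488,220),(310,46),(308,427),(165,130),(450,120),(180,360),(445,350)]])
r=least_squares(lambda q:np.hypot(*(P-q[:2]).T)-q[2],[475,-58,25]);print("flange",r.x,r.fun.round(1))
print("tip",atz(w,f((343,252)),103))
for a,b in [((190,143),(235,198)),((230,115),(270,162)),((360,165),(418,118)),((243,287),(195,330)),((355,340),(390,370))]:
    A,B=[atz(w,f(q),51)[:2] for q in(a,b)];d=B-A;t=np.arctan2(d[1],d[0]);n=np.array([-d[1],d[0]])/np.hypot(*d)
    print("yaw%90",(t%(np.pi/2)).round(3),"off",(n@(A-r.x[:2])).round(1),"r",np.hypot(*(A-r.x[:2])).round(1),np.hypot(*(B-r.x[:2])).round(1))
s=load("ws1");t=load("t0")
# tip triangulation: ws1 crop tip (580-395,288) scale 110/395 about(262,146)
k=110/395;uv=(262-55+(580-395)*k,146-55+288*k)
print("tip tri",tri([(w,f((343,252))),(s,uv)]),atz(s,uv,103))
```

```text
flange [467.78865339 -54.82638022  24.3883153 ] [ 0.2  0.2  0.1  0.5  0.  -0.2 -0.5 -0.3]
tip [467.97139628 -54.64057162 103.        ]
yaw%90 0.43 off -4.1 r 20.5 11.8
yaw%90 0.458 off 2.6 r 19.3 11.6
yaw%90 0.363 off 4.0 r 11.5 20.5
yaw%90 0.414 off -1.8 r 10.9 19.4
yaw%90 0.603 off -5.9 r 13.9 19.8
tip tri [468.08337341 -54.66899586 106.0969168 ] [468.94184809 -54.95008427 103.        ]
```

>>> {"method": "apply_moves", "body": {"deltas": [{"dp": [-0.012, 0.005, 0], "spin": -0.1}, {"dp": [-0.014, 0.007, 0], "spin": -0.1}, {"dp": [-0.014, 0.007, 0], "spin": -0.1}, {"dp": [-0.014, 0.007, 0], "spin": -0.1}, {"dp": [-0.01, 0.005, 0], "spin": -0.08}]}}

```text
time: 8.37
position: [479.4, -73.2, 135.7]
eef_rot: [0.394, 0.919, -0.009, 0.025]
contact_force: [-0.6, -0.2, -1.7]
opening: 41.2
```

>>> {"method": "apply_moves", "body": {"deltas": [{"dp": [-0.004, 0.002, 0], "spin": -0.03}, {"dp": [0, 0, 0], "spin": 0}, {"dp": [0, 0, 0], "spin": 0}, {"dp": [0, 0, 0], "spin": 0}, {"dp": [0, 0, 0], "spin": 0}]}}

```text
time: 8.78
position: [471.6, -77.7, 136.4]
eef_rot: [0.415, 0.91, -0.011, 0.025]
contact_force: [1.3, -0.4, -1.0]
opening: 41.1
```

```bash
cat > st.py <<'E'
from h import *
s=robot.observe();m=R.from_quat(s['eef_rot']).as_matrix();print(s['position'].round(1),"psi",np.arctan2(m[1,1],m[0,1]).round(4),"z",m[:,2].round(3),"F",np.round(s['contact_force'],1),"T",np.round(s['ft_torque'],2),round(s['opening'],1),s['time'])
E
python3 st.py
```

```text
[471.6 -77.7 136.4] psi 0.7154 z [ 0.037 -0.04  -0.999] F [ 1.3 -0.4 -1. ] T [ 0.03  0.06 -0.02] 41.1 8.7833
```

>>> {"method": "apply_moves", "body": {"deltas": [{"dp": [0, 0.007, 0], "spin": -0.015}, {"dp": [0, 0.007, 0], "spin": -0.015}, {"dp": [-0.001, 0.005, 0], "spin": 0}, {"dp": [-0.001, 0.003, 0], "spin": 0}, {"dp": [0, 0, 0], "spin": 0}]}}

```text
time: 9.2
position: [471.2, -58.3, 136.4]
eef_rot: [0.429, 0.903, -0.011, 0.026]
contact_force: [0.3, 0.5, -1.2]
opening: 41.5
```

```bash
python3 st.py; python3 -c "
from h import *
w=cap('wrist','wp1');b=cap('top','tp1');a=cap('scene','sp1')
cv2.imwrite('pics/v5.png',np.hstack([cv2.resize(w['img'][200:340,190:390],(400,280),interpolation=3),cv2.resize(a['img'][165:270,215:365],(400,280),interpolation=3)])[:,:,::-1])"
```

```text
[471.2 -58.3 136.4] psi 0.6832 z [ 0.037 -0.043 -0.998] F [ 0.3  0.5 -1.2] T [ 0.09  0.   -0.02] 41.5 9.2
```

View pics/v5.png

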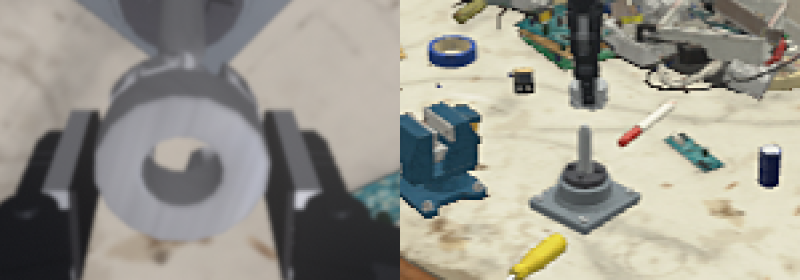

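Run:
```python
from h import *
from scipy.optimize import least_squares
w=load("wp1");s=robot.observe();zt=s["position"][2]-4.9+22
f=lambda x,y:(190+x/2-.25,200+y/2-.25)
P=np.array([atz(w,f(*q),zt)[:2] for q in [(96,158),(269,158),(183,240),(125,225),(240,225)]])
r=least_squares(lambda q:np.hypot(*(P-q[:2]).T)-q[2],[470,-57,21]);print(r.x,r.fun.round(1),s["position"])
c=r.x
# overlay of model: bottom slots for yaw candidates
im=cv2.resize(w["img"][200:340,190:390],(800,560),interpolation=cv2.INTER_CUBIC)[:,:,::-1].copy()
y=0.68-0.267
for k in range(4):
  for sg in(-1,1):
    a=y+k*np.pi/2+sg*np.arcsin(5/21);ai=y+k*np.pi/2+sg*np.arcsin(5/9.25)
    L=[[c[0]+21*np.cos(a),c[1]+21*np.sin(a),zt-22],[c[0]+21*np.cos(a),c[1]+21*np.sin(a),zt-15],[c[0]+9.25*np.cos(ai),c[1]+9.25*np.sin(ai),zt-15],[c[0]+9.25*np.cos(ai),c[1]+9.25*np.sin(ai),zt-22]]
    q=((proj(w,L)-[190,200])*4+1.5).round().astype(int);cv2.polylines(im,[q],True,[(0,0,255),(0,160,0),(255,0,0),(0,200,255)][k],1)
for r_,z in((21,zt),(9.25,zt),(21,zt-22)): cv2.polylines(im,[((proj(w,circ(c,r_,z,60))-[190,200])*4+1.5).round().astype(int)],True,(255,0,255),1)
cv2.imwrite("pics/v6.png",im)
```

```text
[471.00302319 -57.35489767  20.54957011] [-0.1 -0.1 -0.5  0.3  0.3] [471.2418592  -59.00576033 136.5199954 ]
```

View pics/v6.png

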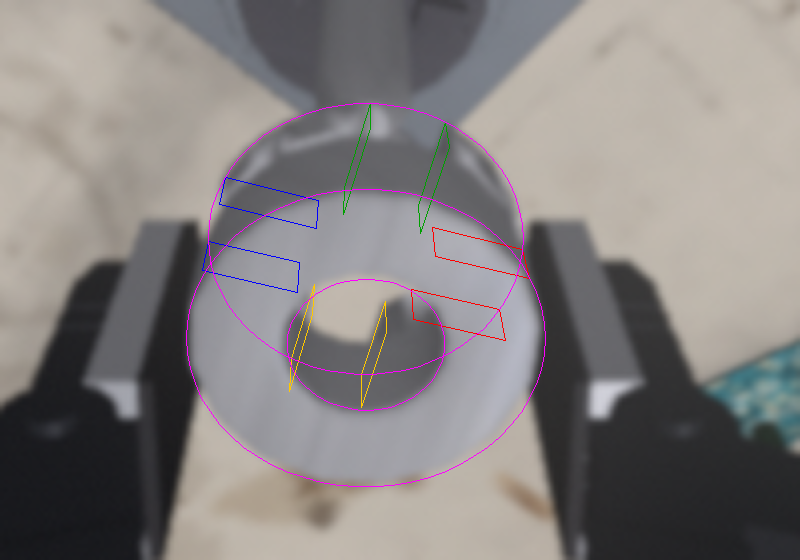

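>>> {"method": "apply_moves", "body": {"deltas": [{"dp": [-0.001, 0.002, -0.003], "spin": 0.01}, {"dp": [-0.001, 0.001, -0.006], "spin": 0.01}, {"dp": [0, 0, -0.006], "spin": 0}, {"dp": [0, 0, -0.006], "spin": 0}, {"dp": [0, 0, -0.004], "spin": 0}]}}

```text
time: 9.77
position: [469.4, -56.6, 109.9]
eef_rot: [0.42, 0.907, -0.011, 0.027]
contact_force: [-0.5, 0.2, -0.9]
opening: 40.7
```

```bash
python3 st.py
```

```text
[469.4 -56.6 109.9] psi 0.7041 z [ 0.04  -0.042 -0.998] F [-0.5  0.2 -0.9] T [0.02 0.06 0.02] 40.7 9.7667
```

>>> {"method": "apply_moves", "body": {"deltas": [{"dp": [-0.0005, 0.001, -0.003], "spin": 0}, {"dp": [0, 0, -0.003], "spin": 0}, {"dp": [0, 0, -0.003], "spin": 0}, {"dp": [0, 0, -0.003], "spin": 0}, {"dp": [0, 0, -0.002], "spin": 0}]}}

```text
time: 10.18
position: [468.2, -55.7, 93.0]
eef_rot: [0.42, 0.907, -0.011, 0.026]
contact_force: [-0.0, -0.9, -2.1]
opening: 41.2
```

```bash
python3 st.py
```

```text
[468.2 -55.7  93. ] psi 0.7038 z [ 0.037 -0.043 -0.998] F [-0.  -0.9 -2.1] T [ 0.04  0.04 -0.  ] 41.2 10.1833
```

>>> {"method": "apply_moves", "body": {"deltas": [{"dp": [0, 0, -0.005], "spin": 0}, {"dp": [0, 0, -0.005], "spin": 0}, {"dp": [0, 0, -0.005], "spin": 0}, {"dp": [0, 0, -0.005], "spin": 0}, {"dp": [0, 0, -0.003], "spin": 0}]}}

```text
time: 10.6
position: [468.8, -55.7, 68.1]
eef_rot: [0.42, 0.907, -0.011, 0.027]
contact_force: [0.1, -0.1, -1.4]
opening: 41.3
```

```bash
python3 st.py
```

```text
[468.8 -55.7  68.1] psi 0.7038 z [ 0.039 -0.043 -0.998] F [ 0.1 -0.1 -1.4] T [0.06 0.08 0.01] 41.3 10.6
```

>>> {"method": "apply_moves", "body": {"deltas": [{"dp": [0, 0, -0.002], "spin": 0}, {"dp": [0, 0, -0.002], "spin": 0}, {"dp": [0, 0, -0.002], "spin": 0}, {"dp": [0, 0, -0.002], "spin": 0}, {"dp": [0, 0, -0.001], "spin": 0}]}}

```text
time: 11.02
position: [468.6, -55.7, 57.4]
eef_rot: [0.42, 0.907, -0.011, 0.026]
contact_force: [0.1, 0.0, -1.2]
opening: 41.3
```

>>> {"method": "apply_moves", "body": {"deltas": [{"dp": [0, 0, -0.001], "spin": 0}, {"dp": [0, 0, -0.001], "spin": 0}, {"dp": [0, 0, -0.001], "spin": 0}, {"dp": [0, 0, -0.001], "spin": 0}, {"dp": [0, 0, 0], "spin": 0}]}}

```text
time: 11.43
position: [468.8, -55.7, 53.2]
eef_rot: [0.42, 0.907, -0.011, 0.026]
contact_force: [-0.9, 1.0, -1.6]
opening: 40.9
```

```bash
python3 st.py
```

```text
[468.8 -55.7  53.2] psi 0.7038 z [ 0.038 -0.043 -0.998] F [-0.9  1.  -1.6] T [0.07 0.1  0.03] 40.9 11.4333
```

Already below tooth-top height with no contact force, so the slots are engaging.

>>> {"method": "apply_moves", "body": {"deltas": [{"dp": [0, 0, -0.001], "spin": 0}, {"dp": [0, 0, -0.001], "spin": 0}, {"dp": [0, 0, -0.0005], "spin": 0}, {"dp": [0, 0, 0], "spin": 0}, {"dp": [0, 0, 0], "spin": 0}]}}

```text
time: 11.85
position: [469.0, -55.7, 50.5]
eef_rot: [0.42, 0.907, -0.011, 0.027]
contact_force: [-0.5, -0.5, -1.0]
opening: 40.9
```

```bash
python3 st.py
```

```text
[469.  -55.7  50.5] psi 0.7038 z [ 0.039 -0.043 -0.998] F [-0.5 -0.5 -1. ] T [0.05 0.05 0.01] 40.9 11.85
```

>>> {"method": "apply_moves", "body": {"deltas": [{"dp": [0, 0, 0], "spin": 0}, {"dp": [0, 0, 0], "spin": 0}, {"dp": [0, 0, 0], "spin": 0}, {"dp": [0, 0, 0], "spin": 0}, {"dp": [0, 0, 0], "spin": 0}], "fingers": 0.075}}

```text
time: 12.27
position: [469.5, -55.8, 51.0]
eef_rot: [0.42, 0.907, -0.011, 0.027]
contact_force: [-0.2, -1.0, 0.5]
opening: 74.9
```

>>> {"method": "apply_moves", "body": {"deltas": [{"dp": [0, 0, 0.015], "spin": 0}, {"dp": [0, 0, 0.02], "spin": 0}, {"dp": [0, 0, 0.02], "spin": 0}, {"dp": [0, 0, 0.02], "spin": 0}, {"dp": [0, 0, 0.015], "spin": 0}]}}

```text
time: 12.68
position: [466.5, -55.7, 141.2]
eef_rot: [0.42, 0.907, -0.013, 0.023]
contact_force: [0.3, 0.6, -0.5]
opening: 74.8
```

>>> {"method": "apply_moves", "body": {"deltas": [{"dp": [0.01, 0.02, 0], "spin": 0}, {"dp": [0.01, 0.03, 0], "spin": 0}, {"dp": [0.005, 0.03, 0], "spin": 0}, {"dp": [0, 0.02, 0], "spin": 0}, {"dp": [0, 0, 0], "spin": 0}], "fingers": 0.0854}}

```text
time: 13.1
position: [494.4, 45.9, 146.8]
eef_rot: [0.423, 0.906, -0.01, 0.028]
contact_force: [0.1, 0.9, -0.6]
opening: 85.1
```

```bash
python3 st.py
python3 - <<'E'
from h import *
w=cap('wrist','wq1');a=cap('scene','sq1')
p=proj(w,[468,-55,60])[0];b=proj(w,[506,173,10])[0];print(p,b)
im=w['img'];g=lambda q,h:cv2.resize(cv2.getRectSubPix(np.ascontiguousarray(im),(2*h,2*h),tuple(map(float,q))),(266,266),interpolation=3)
cv2.imwrite('pics/v7.png',np.hstack([g(p,50),g(b,40),cv2.resize(a['img'][190:260,250:320],(266,266),interpolation=3)])[:,:,::-1])
E
```

```text
[494.4  45.9 146.8] psi 0.6964 z [ 0.042 -0.043 -0.998] F [ 0.1  0.9 -0.6] T [0.04 0.08 0.02] 85.1 13.1
[180.18269319 270.61291765] [389.49375243  80.2087505 ]
```

View pics/v7.png

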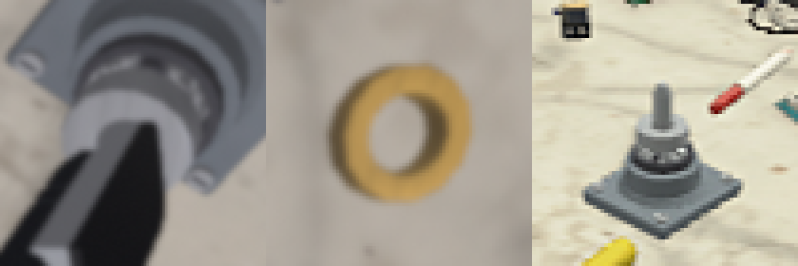

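Toothed collar is seated on the flange (scene view: ring sits low, slots around the teeth). Now the brass spacer.

>>> {"method": "apply_moves", "body": {"deltas": [{"dp": [0.002, 0.02, 0], "spin": 0.1}, {"dp": [0.002, 0.025, 0], "spin": 0.1}, {"dp": [0.002, 0.025, -0.005], "spin": 0.1}, {"dp": [0.002, 0.02, -0.01], "spin": 0.1}, {"dp": [0.001, 0.01, -0.01], "spin": 0.08}]}}

```text
time: 13.62
position: [504.3, 134.5, 123.3]
eef_rot: [0.196, 0.98, -0.006, 0.033]
contact_force: [-0.6, -0.1, -0.7]
opening: 85.2
```

>>> {"method": "apply_moves", "body": {"deltas": [{"dp": [0, 0.005, -0.01], "spin": 0.02}, {"dp": [0, 0, -0.008], "spin": 0}, {"dp": [0, 0, 0], "spin": 0}, {"dp": [0, 0, 0], "spin": 0}, {"dp": [0, 0, 0], "spin": 0}]}}

```text
time: 14.03
position: [503.8, 134.3, 102.8]
eef_rot: [0.187, 0.982, -0.007, 0.032]
contact_force: [-0.6, 0.1, -0.8]
opening: 85.5
```

```bash
python3 st.py
cat > ring.py <<'E'
from h import *
import sys
from scipy.optimize import least_squares
# coloured/dark blob centre -> ring centre ; usage ring.py tag kind x y z r
tag,kind=sys.argv[1:3];x,y,z,r=map(float,sys.argv[3:7])
w=cap('wrist',tag);hsv=cv2.cvtColor(w['img'],cv2.COLOR_RGB2HSV)
m=cv2.inRange(hsv,(12,90,60),(30,255,255)) if kind=='brass' else cv2.inRange(hsv,(0,0,0),(179,255,75))
p=proj(w,[x,y,z])[0];u,v=p.astype(int);k=np.zeros_like(m);cv2.circle(k,(u,v),45,255,-1);m&=k
n,l,s,c=cv2.connectedComponentsWithStats(m);i=1+np.argmax(s[1:,4]);print("pred",p,"blob",s[i],c[i].round(1))
cnt=max(cv2.findContours((l==i).astype(np.uint8),0,1)[0],key=cv2.contourArea);hull=cv2.convexHull(cnt)
# fit: silhouette of cylinder (r, height z) = hull of both projected circles
def area(q):
    M=np.zeros((1260,1680),np.float32)
    h=cv2.convexHull(np.vstack([proj(w,circ(q,r,z,60)),proj(w,circ(q,r,0,60))]).astype(np.float32));return h
def res(q):
    h=area(q);mo=cv2.moments(h);mm=cv2.moments(hull);return [mo['m10']/mo['m00']-mm['m10']/mm['m00'],mo['m01']/mo['m00']-mm['m01']/mm['m00']]
f=least_squares(res,[x,y]);print("centre",f.x.round(1),"area model/seen",cv2.contourArea(area(f.x)),cv2.contourArea(hull))
E
python3 ring.py wb3 brass 506 173 16 16
```

```text
[503.8 134.3 102.8] psi 1.1948 z [ 0.06  -0.026 -0.998] F [-0.6  0.1 -0.8] T [ 0.02  0.06 -0.04] 85.5 14.0333
pred [329.09263598 189.36197272] blob [ 309  167   41   42 1003] [328.7 187.7]
centre [507.2 173.1] area model/seen 1528.9878993495367 1286.0
```

>>> {"method": "apply_moves", "body": {"deltas": [{"dp": [0.001, 0.012, 0], "spin": 0}, {"dp": [0.001, 0.012, -0.004], "spin": 0}, {"dp": [0.001, 0.009, -0.006], "spin": 0}, {"dp": [0, 0.003, -0.008], "spin": 0}, {"dp": [0, 0, -0.006], "spin": 0}]}}

```text
time: 14.5
position: [509.3, 174.2, 80.1]
eef_rot: [0.188, 0.981, -0.006, 0.035]
contact_force: [-0.2, 0.3, -0.6]
opening: 85.2
```

```bash
python3 st.py;python3 ring.py wb4 brass 507 173 16 16
```

```text
[509.3 174.2  80.1] psi 1.1917 z [ 0.066 -0.024 -0.998] F [-0.2  0.3 -0.6] T [0.02 0.07 0.04] 85.2 14.5
pred [277.56760938 213.56274484] blob [ 256  188   44   45 1207] [277.5 210. ]
centre [507.2 172.8] area model/seen 1764.2771111564944 1499.0
```

>>> {"method": "apply_moves", "body": {"deltas": [{"dp": [0, -0.001, -0.012], "spin": 0}, {"dp": [0, -0.001, -0.012], "spin": 0}, {"dp": [0, 0, -0.012], "spin": 0}, {"dp": [0, 0, -0.01], "spin": 0}, {"dp": [0, 0, -0.006], "spin": 0}]}}

```text
time: 14.97
position: [508.0, 171.6, 23.4]
eef_rot: [0.187, 0.982, -0.007, 0.034]
contact_force: [-1.0, -0.0, -0.5]
opening: 85.4
```

```bash
python3 st.py
```

```text
[508.  171.6  23.4] psi 1.1935 z [ 0.064 -0.026 -0.998] F [-1.  -0.  -0.5] T [-0.05  0.09 -0.07] 85.4 14.9667
```

>>> {"method": "apply_moves", "body": {"deltas": [{"dp": [0, 0.001, -0.007], "spin": 0}, {"dp": [0, 0, -0.006], "spin": 0}, {"dp": [0, 0, -0.004], "spin": 0}, {"dp": [0, 0, -0.002], "spin": 0}, {"dp": [0, 0, 0], "spin": 0}]}}

```text
time: 15.38
position: [507.1, 171.8, 1.2]
eef_rot: [0.188, 0.982, -0.008, 0.033]
contact_force: [-0.1, 0.1, -0.3]
opening: 85.2
```

>>> {"method": "apply_moves", "body": {"deltas": [{"dp": [0, 0, 0], "spin": 0}, {"dp": [0, 0, 0], "spin": 0}, {"dp": [0, 0, 0], "spin": 0}, {"dp": [0, 0, 0], "spin": 0}, {"dp": [0, 0, 0], "spin": 0}], "fingers": 0.02}}

```text
time: 15.8
position: [508.0, 172.1, 2.6]
eef_rot: [0.188, 0.982, -0.007, 0.034]
contact_force: [-0.6, 0.2, -0.3]
opening: 30.3
```

>>> {"method": "apply_moves", "body": {"deltas": [{"dp": [0, 0, 0], "spin": 0}, {"dp": [0, 0, 0], "spin": 0}, {"dp": [0, 0, 0], "spin": 0}, {"dp": [0, 0, 0], "spin": 0}, {"dp": [0, 0, 0], "spin": 0}]}}

```text
time: 16.22
position: [508.1, 172.2, 3.0]
eef_rot: [0.188, 0.982, -0.007, 0.034]
contact_force: [0.1, -0.2, -1.0]
opening: 29.9
```

```bash
python3 st.py;python3 ring.py wb5 brass 507 173 16 16
```

```text
[508.1 172.2   3. ] psi 1.1931 z [ 0.064 -0.027 -0.998] F [ 0.1 -0.2 -1. ] T [0.01 0.12 0.04] 29.9 16.2167
pred [281.00890656 280.09096624] blob [ 248  239   66   67 3166] [280.4 272.5]
centre [507.5 172.5] area model/seen 3829.8461720288033 3496.0
```

>>> {"method": "apply_moves", "body": {"deltas": [{"dp": [0, 0, 0.02], "spin": 0}, {"dp": [0, 0, 0.03], "spin": 0}, {"dp": [0, 0, 0.03], "spin": 0}, {"dp": [0, 0, 0.03], "spin": 0}, {"dp": [0, -0.01, 0.015], "spin": 0}]}}

```text
time: 16.68
position: [503.9, 162.7, 127.8]
eef_rot: [0.186, 0.982, -0.01, 0.029]
contact_force: [0.2, 0.0, -0.6]
opening: 30.2
```

```bash
python3 st.py
```

```text
[503.9 162.7 127.8] psi 1.196 z [ 0.053 -0.03  -0.998] F [ 0.2  0.  -0.6] T [ 0.06 -0.05 -0.06] 30.2 16.6833
```

>>> {"method": "apply_moves", "body": {"deltas": [{"dp": [-0.006, -0.025, 0.002], "spin": 0}, {"dp": [-0.006, -0.03, 0], "spin": 0}, {"dp": [-0.006, -0.03, 0], "spin": 0}, {"dp": [-0.006, -0.03, 0], "spin": 0}, {"dp": [-0.006, -0.025, 0], "spin": 0}]}}

```text
time: 17.1
position: [476.3, 24.6, 135.7]
eef_rot: [0.181, 0.983, -0.005, 0.035]
contact_force: [1.2, -1.0, -1.4]
opening: 30.1
```

```bash
python3 st.py
```

```text
[476.3  24.6 135.7] psi 1.2067 z [ 0.066 -0.023 -0.998] F [ 1.2 -1.  -1.4] T [0.02 0.09 0.01] 30.1 17.1
```

>>> {"method": "apply_moves", "body": {"deltas": [{"dp": [-0.003, -0.022, 0], "spin": 0}, {"dp": [-0.002, -0.022, 0], "spin": 0}, {"dp": [-0.002, -0.018, 0], "spin": 0}, {"dp": [0, -0.01, 0], "spin": 0}, {"dp": [0, 0, 0], "spin": 0}]}}

```text
time: 17.52
position: [465.5, -57.7, 136.2]
eef_rot: [0.185, 0.982, -0.007, 0.034]
contact_force: [-0.1, -0.0, -0.1]
opening: 30.3
```

```bash
python3 st.py;python3 - <<'E'
from h import *
from scipy.optimize import least_squares
w=cap('wrist','wb6');s=robot.observe()
z1=s['position'][2]-3+16
hsv=cv2.cvtColor(w['img'],cv2.COLOR_RGB2HSV);m=cv2.inRange(hsv,(12,90,60),(30,255,255))
p=proj(w,[*s['position'][:2],z1])[0];k=np.zeros_like(m);cv2.circle(k,tuple(p.astype(int)),60,255,-1);m&=k
hull=cv2.convexHull(max(cv2.findContours(m,0,1)[0],key=cv2.contourArea));mm=cv2.moments(hull)
M=lambda q:cv2.convexHull(np.vstack([proj(w,circ(q,16,z1,60)),proj(w,circ(q,16,z1-16,60))]).astype(np.float32))
def res(q):
    mo=cv2.moments(M(q));return [mo['m10']/mo['m00']-mm['m10']/mm['m00'],mo['m01']/mo['m00']-mm['m01']/mm['m00']]
f=least_squares(res,s['position'][:2]);print(f.x,cv2.contourArea(M(f.x)),cv2.contourArea(hull))
E
```

```text
[465.5 -57.7 136.2] psi 1.1975 z [ 0.065 -0.026 -0.998] F [-0.1 -0.  -0.1] T [0.04 0.05 0.02] 30.3 17.5167
[464.9327603  -57.36151374] 3828.455651607481 3503.0
```

>>> {"method": "apply_moves", "body": {"deltas": [{"dp": [0.002, 0.002, -0.003], "spin": 0}, {"dp": [0.001, 0.001, -0.005], "spin": 0}, {"dp": [0, 0, -0.006], "spin": 0}, {"dp": [0, 0, -0.006], "spin": 0}, {"dp": [0, 0, -0.004], "spin": 0}]}}

```text
time: 17.98
position: [469.8, -48.7, 110.3]
eef_rot: [0.182, 0.983, -0.006, 0.035]
contact_force: [-0.4, 0.0, -0.4]
opening: 30.0
```

```bash
python3 st.py
```

```text
[469.8 -48.7 110.3] psi 1.2037 z [ 0.066 -0.024 -0.998] F [-0.4  0.  -0.4] T [ 0.03  0.05 -0.01] 30.0 17.9833
```

>>> {"method": "apply_moves", "body": {"deltas": [{"dp": [-0.001, -0.002, 0], "spin": 0}, {"dp": [0, -0.002, 0], "spin": 0}, {"dp": [0, -0.001, 0], "spin": 0}, {"dp": [0, 0, 0], "spin": 0}, {"dp": [0, 0, 0], "spin": 0}]}}

```text
time: 18.4
position: [467.8, -52.9, 108.4]
eef_rot: [0.181, 0.983, -0.006, 0.033]
contact_force: [0.4, -0.3, -0.3]
opening: 30.2
```

```bash
python3 st.py
```

```text
[467.8 -52.9 108.4] psi 1.2063 z [ 0.063 -0.023 -0.998] F [ 0.4 -0.3 -0.3] T [ 0.09  0.06 -0.01] 30.2 18.4
```

>>> {"method": "apply_moves", "body": {"deltas": [{"dp": [0.0005, -0.001, 0], "spin": 0}, {"dp": [0, -0.001, 0], "spin": 0}, {"dp": [0, 0, -0.001], "spin": 0}, {"dp": [0, 0, -0.001], "spin": 0}, {"dp": [0, 0, 0], "spin": 0}]}}

```text
time: 18.82
position: [468.9, -55.5, 107.0]
eef_rot: [0.182, 0.983, -0.006, 0.034]
contact_force: [0.5, 0.9, -0.3]
opening: 30.2
```

```bash
python3 st.py
```

```text
[468.9 -55.5 107. ] psi 1.2054 z [ 0.065 -0.023 -0.998] F [ 0.5  0.9 -0.3] T [0.02 0.07 0.02] 30.2 18.8167
```

>>> {"method": "apply_moves", "body": {"deltas": [{"dp": [0, 0, -0.002], "spin": 0}, {"dp": [0, 0, -0.003], "spin": 0}, {"dp": [0, 0, -0.003], "spin": 0}, {"dp": [0, 0, -0.003], "spin": 0}, {"dp": [0, 0, -0.002], "spin": 0}]}}

```text
time: 19.23
position: [469.0, -55.4, 93.0]
eef_rot: [0.182, 0.983, -0.006, 0.034]
contact_force: [-0.3, 0.2, -1.0]
opening: 30.2
```

```bash
python3 st.py
```

```text
[469.  -55.4  93. ] psi 1.2055 z [ 0.065 -0.023 -0.998] F [-0.3  0.2 -1. ] T [0.03 0.08 0.02] 30.2 19.2333
```

Past the taper with no side force. Down to about 72 (home 70).

>>> {"method": "apply_moves", "body": {"deltas": [{"dp": [0, 0, -0.004], "spin": 0}, {"dp": [0, 0, -0.004], "spin": 0}, {"dp": [0, 0, -0.004], "spin": 0}, {"dp": [0, 0, -0.003], "spin": 0}, {"dp": [0, 0, -0.002], "spin": 0}]}}

```text
time: 19.65
position: [468.8, -55.3, 73.7]
eef_rot: [0.181, 0.983, -0.006, 0.034]
contact_force: [-0.1, -0.5, -0.5]
opening: 29.9
```

```bash
python3 st.py
```

```text
[468.8 -55.3  73.7] psi 1.2056 z [ 0.064 -0.023 -0.998] F [-0.1 -0.5 -0.5] T [ 0.02  0.06 -0.03] 29.9 19.65
```

>>> {"method": "apply_moves", "body": {"deltas": [{"dp": [0, 0, -0.001], "spin": 0}, {"dp": [0, 0, -0.001], "spin": 0}, {"dp": [0, 0, -0.0005], "spin": 0}, {"dp": [0, 0, 0], "spin": 0}, {"dp": [0, 0, 0], "spin": 0}]}}

```text
time: 20.07
position: [468.7, -55.3, 70.4]
eef_rot: [0.181, 0.983, -0.006, 0.033]
contact_force: [0.5, 0.1, -1.1]
opening: 29.6
```

```bash
python3 st.py
```

```text
[468.7 -55.3  70.4] psi 1.2057 z [ 0.064 -0.023 -0.998] F [ 0.5  0.1 -1.1] T [ 0.09  0.11 -0.01] 29.6 20.0667
```

>>> {"method": "apply_moves", "body": {"deltas": [{"dp": [0, 0, 0], "spin": 0}, {"dp": [0, 0, 0], "spin": 0}, {"dp": [0, 0, 0], "spin": 0}, {"dp": [0, 0, 0], "spin": 0}, {"dp": [0, 0, 0], "spin": 0}], "fingers": 0.0854}}

```text
time: 20.48
position: [469.3, -55.4, 71.1]
eef_rot: [0.181, 0.983, -0.006, 0.034]
contact_force: [0.7, 0.5, 0.2]
opening: 85.1
```

>>> {"method": "apply_moves", "body": {"deltas": [{"dp": [0, 0, 0.012], "spin": 0}, {"dp": [0, 0, 0.016], "spin": 0}, {"dp": [0, 0, 0.016], "spin": 0}, {"dp": [0, 0, 0.016], "spin": 0}, {"dp": [0, 0, 0.01], "spin": 0}]}}

```text
time: 20.9
position: [467.0, -55.2, 141.5]
eef_rot: [0.181, 0.983, -0.006, 0.031]
contact_force: [0.7, 0.2, -0.3]
opening: 85.5
```

>>> {"method": "apply_moves", "body": {"deltas": [{"dp": [0.01, -0.025, 0], "spin": 0}, {"dp": [0.01, -0.035, 0], "spin": 0}, {"dp": [0.01, -0.035, 0], "spin": 0}, {"dp": [0.01, -0.035, 0], "spin": 0}, {"dp": [0.01, -0.025, 0], "spin": 0}]}}

```text
time: 21.32
position: [518.7, -208.0, 145.7]
eef_rot: [0.174, 0.984, -0.004, 0.034]
contact_force: [0.2, -0.4, -0.3]
opening: 85.7
```

```bash
python3 st.py; python3 ring.py wk1 black 548 -318 14 20; python3 -c "
from h import *
a=cap('scene','sr1');cv2.imwrite('pics/v8.png',cv2.resize(a['img'][180:270,230:350],(640,480),interpolation=3)[:,:,::-1])"
```

```text
[ 518.7 -208.   145.7] psi 1.2211 z [ 0.065 -0.019 -0.998] F [ 0.2 -0.4 -0.3] T [ 0.02  0.03 -0.  ] 85.7 21.3167
pred [186.04353628 247.66200162] blob [167 228  41  65 902] [186.2 258. ]
centre [ 562.1 -328.1] area model/seen 1330.882854230469 1964.0
```

View pics/v8.png

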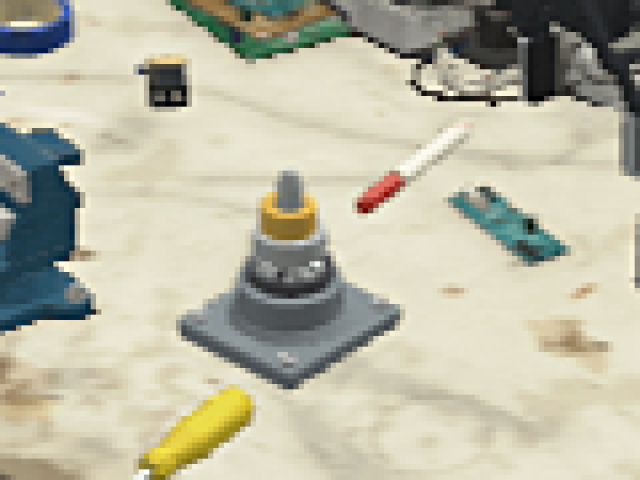

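Brass spacer sits flat on the collar. Now the black collar (the mask touched a finger there, so I'll re-measure closer).

>>> {"method": "apply_moves", "body": {"deltas": [{"dp": [0.006, -0.022, 0], "spin": 0}, {"dp": [0.006, -0.025, -0.005], "spin": 0}, {"dp": [0.006, -0.022, -0.01], "spin": 0}, {"dp": [0.003, -0.012, -0.01], "spin": 0}, {"dp": [0, 0, -0.01], "spin": 0}]}}

```text
time: 21.83
position: [541.7, -291.9, 110.4]
eef_rot: [0.175, 0.984, -0.004, 0.035]
contact_force: [-0.2, -0.0, 0.3]
opening: 85.3
```

```bash
python3 st.py; sed -i 's/(u,v),45/(u,v),34/' ring.py; python3 ring.py wk2 black 548 -318 14 20
```

```text
[ 541.7 -291.9  110.4] psi 1.2183 z [ 0.068 -0.02  -0.997] F [-0.2 -0.   0.3] T [-0.02  0.11  0.02] 85.3 21.8333
pred [252.98213638 215.91727777] blob [229 193  48  46 656] [253.  209.9]
centre [ 550.5 -320. ] area model/seen 1922.7875975695206 1676.0
```

>>> {"method": "apply_moves", "body": {"deltas": [{"dp": [0.003, -0.008, 0], "spin": 0}, {"dp": [0.003, -0.008, -0.006], "spin": 0}, {"dp": [0.001, -0.006, -0.008], "spin": 0}, {"dp": [0, -0.003, -0.008], "spin": 0}, {"dp": [0, 0, -0.005], "spin": 0}]}}

```text
time: 22.3
position: [548.2, -310.5, 78.7]
eef_rot: [0.172, 0.985, -0.001, 0.033]
contact_force: [-0.1, -0.3, 0.1]
opening: 85.3
```

```bash
python3 st.py; sed -i 's/(u,v),34/(u,v),42/' ring.py; python3 ring.py wk3 black 549 -320 14 20
```

```text
[ 548.2 -310.5   78.7] psi 1.2251 z [ 0.064 -0.013 -0.998] F [-0.1 -0.3  0.1] T [-0.04  0.11 -0.  ] 85.3 22.3
pred [267.59805421 220.95720578] blob [242 192  54  54 904] [268.7 212.2]
centre [ 550.5 -319.9] area model/seen 2528.449546830263 2252.0
```

>>> {"method": "apply_moves", "body": {"deltas": [{"dp": [0.002, -0.004, -0.006], "spin": 0}, {"dp": [0.001, -0.003, -0.01], "spin": 0}, {"dp": [0.001, -0.002, -0.012], "spin": 0}, {"dp": [0, 0, -0.012], "spin": 0}, {"dp": [0, 0, -0.006], "spin": 0}]}}

```text
time: 22.77
position: [553.1, -319.1, 28.7]
eef_rot: [0.171, 0.985, -0.001, 0.033]
contact_force: [-0.2, -0.0, 0.3]
opening: 85.5
```

```bash
python3 st.py
```

```text
[ 553.1 -319.1   28.7] psi 1.2265 z [ 0.065 -0.013 -0.998] F [-0.2 -0.   0.3] T [0.06 0.11 0.05] 85.5 22.7667
```

>>> {"method": "apply_moves", "body": {"deltas": [{"dp": [-0.001, -0.001, -0.008], "spin": 0}, {"dp": [0, 0, -0.007], "spin": 0}, {"dp": [0, 0, -0.005], "spin": 0}, {"dp": [0, 0, -0.003], "spin": 0}, {"dp": [0, 0, 0], "spin": 0}]}}

```text
time: 23.18
position: [550.9, -319.6, 0.5]
eef_rot: [0.171, 0.985, -0.0, 0.031]
contact_force: [0.6, 0.3, 0.4]
opening: 85.7
```

>>> {"method": "apply_moves", "body": {"deltas": [{"dp": [0, 0, 0], "spin": 0}, {"dp": [0, 0, 0], "spin": 0}, {"dp": [0, 0, 0], "spin": 0}, {"dp": [0, 0, 0], "spin": 0}, {"dp": [0, 0, 0], "spin": 0}], "fingers": 0.03}}

```text
time: 23.6
position: [551.8, -320.0, 2.1]
eef_rot: [0.171, 0.985, -0.001, 0.032]
contact_force: [-0.9, 0.6, -0.8]
opening: 38.5
```

>>> {"method": "apply_moves", "body": {"deltas": [{"dp": [0, 0, 0], "spin": 0}, {"dp": [0, 0, 0], "spin": 0}, {"dp": [0, 0, 0], "spin": 0}, {"dp": [0, 0, 0], "spin": 0}, {"dp": [0, 0, 0], "spin": 0}]}}

```text
time: 24.02
position: [552.0, -320.1, 2.6]
eef_rot: [0.171, 0.985, -0.001, 0.033]
contact_force: [-0.8, 0.4, -1.0]
opening: 39.0
```

```bash
python3 st.py
```

```text
[ 552.  -320.1    2.6] psi 1.2267 z [ 0.064 -0.013 -0.998] F [-0.8  0.4 -1. ] T [ 0.05  0.02 -0.03] 39.0 24.0167
```

>>> {"method": "apply_moves", "body": {"deltas": [{"dp": [0, 0, 0.02], "spin": 0}, {"dp": [0, 0, 0.03], "spin": 0}, {"dp": [0, 0, 0.03], "spin": 0}, {"dp": [0, 0, 0.03], "spin": 0}, {"dp": [0, 0.01, 0.015], "spin": 0}]}}

```text
time: 24.43
position: [547.3, -309.8, 126.2]
eef_rot: [0.173, 0.985, 0.0, 0.027]
contact_force: [0.8, -1.2, -0.1]
opening: 38.7
```

>>> {"method": "apply_moves", "body": {"deltas": [{"dp": [-0.01, 0.025, 0.003], "spin": 0}, {"dp": [-0.01, 0.035, 0], "spin": 0}, {"dp": [-0.01, 0.035, 0], "spin": 0}, {"dp": [-0.01, 0.035, 0], "spin": 0}, {"dp": [-0.008, 0.025, 0], "spin": 0}]}}

```text
time: 24.85
position: [500.3, -157.4, 135.5]
eef_rot: [0.177, 0.984, -0.003, 0.034]
contact_force: [0.7, 1.1, -1.6]
opening: 38.2
```

```bash
python3 st.py
```

```text
[ 500.3 -157.4  135.5] psi 1.2146 z [ 0.066 -0.017 -0.998] F [ 0.7  1.1 -1.6] T [ 0.04  0.08 -0.04] 38.2 24.85
```

>>> {"method": "apply_moves", "body": {"deltas": [{"dp": [-0.008, 0.025, 0], "spin": 0}, {"dp": [-0.008, 0.028, 0], "spin": 0}, {"dp": [-0.007, 0.022, 0], "spin": 0}, {"dp": [-0.004, 0.012, 0], "spin": 0}, {"dp": [0, 0, 0], "spin": 0}]}}

```text
time: 25.27
position: [468.9, -59.7, 136.2]
eef_rot: [0.173, 0.984, -0.001, 0.034]
contact_force: [-0.1, 1.0, -1.8]
opening: 38.3
```

```bash
python3 st.py
```

```text
[468.9 -59.7 136.2] psi 1.2227 z [ 0.066 -0.014 -0.998] F [-0.1  1.  -1.8] T [ 0.03  0.1  -0.03] 38.3 25.2667
```

>>> {"method": "apply_moves", "body": {"deltas": [{"dp": [0, 0.0015, -0.003], "spin": 0}, {"dp": [0, 0.0015, -0.005], "spin": 0}, {"dp": [0, 0, -0.006], "spin": 0}, {"dp": [0, 0, -0.005], "spin": 0}, {"dp": [0, 0, -0.003], "spin": 0}]}}

```text
time: 25.68
position: [470.4, -58.9, 112.9]
eef_rot: [0.174, 0.984, -0.001, 0.035]
contact_force: [-1.0, -1.4, -0.6]
opening: 38.6
```

```bash
python3 st.py;python3 - <<'E'
from h import *
from scipy.optimize import least_squares
w=cap('wrist','wk6');s=robot.observe();z1=s['position'][2]-2.6+14;c=[s['position'][0]-1.5,s['position'][1]+.2]
im=cv2.resize(w['img'][200:340,190:390],(800,560),interpolation=3)[:,:,::-1].copy()
for r_,z,o in((20,z1,c),(9.25,z1,c),(4,103,[468,-54.7])): cv2.polylines(im,[((proj(w,circ(o,r_,z,60))-[190,200])*4+1.5).round().astype(int)],True,(255,0,255),1)
cv2.imwrite('pics/v9.png',im)
E
```

```text
[470.4 -58.9 112.9] psi 1.221 z [ 0.068 -0.015 -0.998] F [-1.  -1.4 -0.6] T [0.   0.08 0.  ] 38.6 25.6833
```

View pics/v9.png

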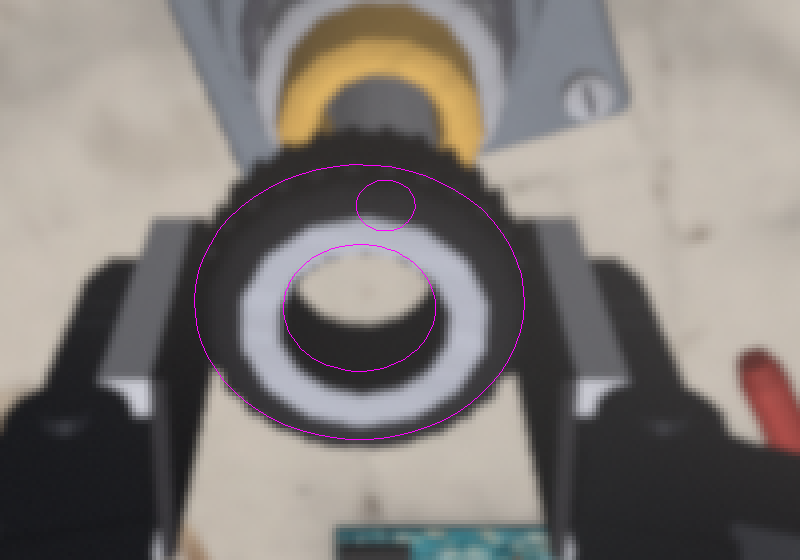

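>>> {"method": "apply_moves", "body": {"deltas": [{"dp": [-0.001, 0.002, 0], "spin": 0}, {"dp": [-0.0005, 0.001, 0], "spin": 0}, {"dp": [0, 0.0005, -0.001], "spin": 0}, {"dp": [0, 0, -0.001], "spin": 0}, {"dp": [0, 0, 0], "spin": 0}]}}

```text
time: 26.15
position: [468.4, -56.8, 109.5]
eef_rot: [0.176, 0.984, -0.002, 0.034]
contact_force: [-0.3, -0.4, -0.9]
opening: 39.2
```

```bash
python3 st.py
```

```text
[468.4 -56.8 109.5] psi 1.2178 z [ 0.066 -0.016 -0.998] F [-0.3 -0.4 -0.9] T [ 0.04  0.08 -0.04] 39.2 26.15
```

>>> {"method": "apply_moves", "body": {"deltas": [{"dp": [0, 0.001, 0], "spin": 0}, {"dp": [0, 0.001, -0.001], "spin": 0}, {"dp": [0, 0, -0.002], "spin": 0}, {"dp": [0, 0, -0.002], "spin": 0}, {"dp": [0, 0, -0.001], "spin": 0}]}}

```text
time: 26.57
position: [468.9, -54.4, 103.7]
eef_rot: [0.175, 0.984, -0.002, 0.035]
contact_force: [0.3, -1.2, -0.6]
opening: 38.7
```

```bash
python3 st.py
```

```text
[468.9 -54.4 103.7] psi 1.2183 z [ 0.068 -0.016 -0.998] F [ 0.3 -1.2 -0.6] T [0.04 0.07 0.04] 38.7 26.5667
```

>>> {"method": "apply_moves", "body": {"deltas": [{"dp": [0, -0.0003, -0.002], "spin": 0}, {"dp": [0, 0, -0.002], "spin": 0}, {"dp": [0, 0, -0.002], "spin": 0}, {"dp": [0, 0, -0.001], "spin": 0}, {"dp": [0, 0, 0], "spin": 0}]}}

```text
time: 26.98
position: [468.7, -54.8, 95.4]
eef_rot: [0.175, 0.984, -0.002, 0.034]
contact_force: [-0.1, -0.4, -1.0]
opening: 38.8
```

```bash
python3 st.py
```

```text
[468.7 -54.8  95.4] psi 1.2182 z [ 0.067 -0.016 -0.998] F [-0.1 -0.4 -1. ] T [-0.    0.06  0.01] 38.8 26.9833
```

>>> {"method": "apply_moves", "body": {"deltas": [{"dp": [0, 0, -0.002], "spin": 0}, {"dp": [0, 0, -0.002], "spin": 0}, {"dp": [0, 0, -0.002], "spin": 0}, {"dp": [0, 0, -0.001], "spin": 0}, {"dp": [0, 0, 0], "spin": 0}]}}

```text
time: 27.4
position: [468.8, -54.8, 87.7]
eef_rot: [0.175, 0.984, -0.002, 0.034]
contact_force: [-0.5, 0.5, -0.6]
opening: 38.9
```

```bash
python3 st.py
```

```text
[468.8 -54.8  87.7] psi 1.2182 z [ 0.067 -0.016 -0.998] F [-0.5  0.5 -0.6] T [ 0.01  0.1  -0.02] 38.9 27.4
```

>>> {"method": "apply_moves", "body": {"deltas": [{"dp": [0, 0, -0.001], "spin": 0}, {"dp": [0, 0, -0.0005], "spin": 0}, {"dp": [0, 0, 0], "spin": 0}, {"dp": [0, 0, 0], "spin": 0}, {"dp": [0, 0, 0], "spin": 0}]}}

```text
time: 27.82
position: [468.8, -54.8, 86.0]
eef_rot: [0.175, 0.984, -0.002, 0.034]
contact_force: [0.2, -0.2, -0.2]
opening: 38.6
```

>>> {"method": "apply_moves", "body": {"deltas": [{"dp": [0, 0, 0], "spin": 0}, {"dp": [0, 0, 0], "spin": 0}, {"dp": [0, 0, 0], "spin": 0}, {"dp": [0, 0, 0], "spin": 0}, {"dp": [0, 0, 0], "spin": 0}], "fingers": 0.0854}}

```text
time: 28.23
position: [469.3, -54.9, 86.4]
eef_rot: [0.175, 0.984, -0.002, 0.035]
contact_force: [-0.1, -0.7, 0.1]
opening: 85.2
```

>>> {"method": "apply_moves", "body": {"deltas": [{"dp": [0, 0, 0.012], "spin": 0}, {"dp": [0, 0, 0.016], "spin": 0}, {"dp": [0, 0, 0.016], "spin": 0}, {"dp": [0, 0, 0.016], "spin": 0}, {"dp": [0, 0, 0.01], "spin": 0}]}}

```text
time: 28.65
position: [467.0, -54.7, 156.7]
eef_rot: [0.175, 0.984, -0.002, 0.032]
contact_force: [0.2, 0.6, -0.6]
opening: 85.6
```

>>> {"method": "apply_moves", "body": {"deltas": [{"dp": [0.005, -0.02, 0.01], "spin": 0}, {"dp": [0.005, -0.03, 0.01], "spin": 0}, {"dp": [0.005, -0.02, 0], "spin": 0}, {"dp": [0, -0.01, 0], "spin": 0}, {"dp": [0, 0, 0], "spin": 0}]}}

```text
time: 29.07
position: [483.7, -136.6, 181.5]
eef_rot: [0.173, 0.984, -0.002, 0.035]
contact_force: [-0.5, -0.7, 0.3]
opening: 85.5
```

```bash
python3 st.py; python3 -c "
from h import *
a=cap('scene','sf');t=cap('top','tf')
cv2.imwrite('pics/v10.png',np.hstack([cv2.resize(a['img'][180:270,230:350],(400,300),interpolation=3),cv2.resize(t['img'][195:270,235:335],(400,300),interpolation=3)])[:,:,::-1])"
```

```text
[ 483.7 -136.6  181.5] psi 1.223 z [ 0.068 -0.016 -0.998] F [-0.5 -0.7  0.3] T [-0.01  0.1   0.  ] 85.5 29.0667
```

No more views available, so I'll check the stack numerically against projected models.

Run:
```python
from h import *
a=load('sf');t=load('tf');C=[468,-54.7]
def blob(c,m,p,rad):
    k=np.zeros_like(m);cv2.circle(k,tuple(p.astype(int)),rad,255,-1);m=m&k
    n,l,s,ct=cv2.connectedComponentsWithStats(m);i=1+np.argmax(s[1:,4]);return s[i].tolist()
def model(c,r,z0,z1): 
    h=np.vstack([proj(c,circ(C,r,z0,90)),proj(c,circ(C,r,z1,90))]);lo,hi=h.min(0),h.max(0);return lo.round(1),(hi-lo).round(1)
for n,c in(("scene",a),("top",t)):
    hsv=cv2.cvtColor(c['img'],cv2.COLOR_RGB2HSV);p=proj(c,[*C,90])[0]
    dk=cv2.inRange(hsv,(0,0,0),(179,255,80));by=cv2.inRange(hsv,(12,90,60),(30,255,255))
    print(n,"black",blob(c,dk,p,18),"model",model(c,20,83,97))
    if n=="scene":print(" brass",blob(c,by,proj(c,[*C,75])[0],16),"model",model(c,16,67,83))
# column profile along the axis in scene: model rows vs brightness/hue
hsv=cv2.cvtColor(a['img'],cv2.COLOR_RGB2HSV);u=int(round(proj(a,[*C,75])[0][0]))
for z in (45,51,67,83,97,103): print(z,proj(a,[*C,z])[0].round(1),end=' ')
print();print(u,[(v,*a['img'][v,u].tolist()) for v in range(208,240)])
```

```text
scene black [277, 212, 14, 9, 67] model (array([276.9, 210.6]), array([13.8, 10.9]))
 brass [279, 220, 10, 5, 41] model (array([278.3, 215.4]), array([11. , 10.2]))
top black [275, 222, 18, 21, 138] model (array([275.3, 221.3]), array([16.4, 17. ]))
45 [283.8 229.3] 51 [283.8 227.6] 67 [283.8 222.9] 83 [283.8 218.1] 97 [283.8 213.9] 103 [283.8 212.1] 
284 [(208, 230, 225, 200), (209, 237, 232, 209), (210, 192, 187, 163), (211, 164, 167, 164), (212, 170, 174, 171), (213, 119, 122, 119), (214, 105, 108, 104), (215, 193, 196, 193), (216, 67, 68, 67), (217, 15, 15, 15), (218, 18, 17, 18), (219, 14, 15, 18), (220, 0, 5, 15), (221, 140, 112, 50), (222, 137, 110, 50), (223, 132, 106, 48), (224, 125, 95, 31), (225, 183, 181, 166), (226, 124, 128, 126), (227, 99, 101, 100), (228, 103, 105, 102), (229, 104, 106, 103), (230, 117, 121, 118), (231, 120, 122, 121), (232, 139, 140, 139), (233, 72, 72, 74), (234, 44, 43, 44), (235, 34, 33, 35), (236, 154, 163, 166), (237, 93, 98, 99), (238, 72, 79, 79), (239, 74, 79, 81)]
```

```bash
python3 -c "
from station import robot
print(robot.hand_in())"
```

```text
the job is handed in; nothing more can be done
None
```

I rebuilt the stack on the post in order: the smaller toothed collar, then the brass spacer, then the black collar. I released all three, backed the arm clear, and handed the job in at about 29 s of the 72 s. The hand-in gives no verdict.

- **Toothed collar:** I measured its slot angle and the driving-tooth angle from wrist pictures and turned it to match before lowering. It went past the tooth tops with wrist force at noise level (about 2 N or less), so nothing was forced. Its underside read about 0.6 mm above the seat when I let go.
- **Spacer and black collar:** both slid down the post with no side force felt. I released them within about 0.5 mm of home, and a later picture showed the spacer lying flat.
- **Last check:** in the final scene picture, the lower edges of the black collar and spacer were within about 1 pixel (roughly 3 mm) of where they should be. The black collar's top edge read about 1.5 pixels low, and its top-camera outline was about 4 pixels too tall. I took both to be lighting or shadow effects.

**Not confirmed:** the picture limit ran out, so I could not view the finished stack and relied on those pixel measurements. I did not re-measure the other items on the worktop; no contact was felt while passing them. The tool also drifted to about 4° of tilt during the moves.

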